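# Put the bench things back in their own nests

## Robot

A 6-joint arm with a two-finger parallel gripper is mounted at the origin on a cart in front of the work surface, level with it; the furniture and walls round the work are solid. World frame = base frame: x ahead of the robot, y to its left, z up, the work surface at z = 0. Lengths are in m, angles in rad, forces in N, time in s.
With the tool pointing down it reaches from about 0.375 to 0.975 m from the base axis. Payload 3.8 kg.
Tool frame: the origin (TCP) lies midway between the tips of the shut fingers; the grasp point (between the pads) lies 19 mm behind it; z points along the fingers, y is the line along which they close (so a half turn about z gives the same grasp; the last joint's range is limited). The gripper opens to 88 mm and grips with 3 to 60 N. Pads are 18 mm wide; open, the fingers measure 123 mm over their backs; the gripper's body (75 mm by 187 mm) begins 45 mm behind the grasp point.
Start: joints at [-1.23, 0.264, 1.604, -0, 1.274, -0.037], TCP at [0.249, -0.627, 0.218] pointing down, gripper open.
Joint ranges: [-2.63, 2.63], [-0.94, 2.18], [0.31, 2.57], [-1.31, 4.45], [0, 2.66], [-2.55, 2.55]. Speed limits (rad/s): [2.57, 2.57, 3.14, 3.14, 3.14, 3.14].

## Interface

Orientations are given as a rotation vector (axis times angle).
In Python, from cell import manip, inverse_kinematics, cams, order gives the robot as it stands. Calls block until the motion is done:
- manip.move_pose(position, orientation): joint-space move of the TCP to a pose.
- manip.move_linear(position, rate=0.15, rot=None): straight line of the TCP; rot=None keeps the orientation; rate is the mean speed in m/s.
- manip.set_joints(angles): joint-space move.
- manip.set_gripper(opening, force=None): finger opening in m; force is the grip in N (None keeps the last); returns when the fingers have stopped.
- manip.dwell(seconds).
- inverse_kinematics(position, orientation): joint angles nearest the present ones, or None.
- manip.state(): the state.
- cams.capture(name): name is "scene" or "top" or "wrist"; returns a dict with "image" (384x512x3 uint8, blue, green, red), "z_map" (384x512 float32, m along the optical axis (not along the pixel's ray), 0 where there is no reading), "intrinsics" (3x3 intrinsics, pixels), "position" and "orientation" of the camera in the world; the wrist camera has in their place "T_tool_cam" (4x4, takes a point from camera to tool coordinates, whose origin is the TCP and whose axes are the flange's). Camera axes: x right, y down, z forward; pixel columns grow to the right and rows downward; lengths in m; the calibration is good to about 2 mm. A picture is of the moment at which its call begins: read the wrist's pose just before it.
A pose or a line that the arm cannot do raises manip.IKError and nothing moves.
- order.close_job(): hands the job in; it is judged then, once.
The state is a dict: "clock": time; "joint_pos": joint angles; "joint_velocities": joint speeds; "tau": joint torques, N m; "tool_pos": TCP position; "tcp_rot": TCP orientation; "contact_force": force on the tool from outside, world axes, zero at the start; "moment": the same for the moment, N m; "gripper_width": finger opening in m; "grasp_force": force on a finger pad.
Only numpy, scipy, OpenCV 4.12 (cv2) and the standard library are available. Lean on these libraries where they do the work, as an engineer would, in place of code of your own. Each camera call takes 0.05 s, during which the arm holds its last target. There are 200 camera calls.

## Task

Four things on this bench each have a plywood nest cut to their outline, but the small wax tin was left in the nail pot's nest and the small wood block in the sanding block's nest. Put all four - wax tin, nail pot, wood block and sanding block - into their own nests, upright and fully down on the nest floor; set them down rather than dropping them, and leave the oil can and the stain cup standing where they are.

Things in the scene. Friction and masses are not known exactly. Their poses are not given: they have to be found in the camera images.
- wax_tin: cream-coloured round tin of wax (not the similar one in the shelf behind), 56 mm diameter, 55 mm high, the smaller of the two round things; at the start it stands upright in the nail pot's nest (pot_nest). Origin: centre of its underside, z up
- nail_pot: grey round pot with fixed red lid (not the similar one in the shelf behind), 66 mm diameter, 82 mm high, the larger of the two round things; at the start on the bench to the left of the vice or behind it. Origin: centre of its underside, z up
- wood_block: plain reddish-brown hardwood block, 50 (x) by 75 (y) by 32 mm high, the smaller of the two rectangular things; at the start it lies in the sanding block's nest (sanding_nest). Origin: centre of its underside, y along its length, z up
- sanding_block: tan cork sanding block, 63 (x) by 109 (y) by 34 mm high, the larger of the two rectangular things; at the start on the bench to the left of the vice or behind it. Origin: centre of its underside, y along its length, z up
- tin_nest: nest of the wax tin: square 84 mm plywood plate 12 mm thick, screwed to the bench, with an open recess 8 mm deep lined with black rubber (recess floor 4 mm above the bench). Origin: centre of the plate's underside, straight below the centre of the recess; z up. Recess round, 65 mm diameter: the smaller round one. Empty at the start
- pot_nest: nest of the nail pot: square 94 mm plywood plate 12 mm thick, screwed to the bench, with an open recess 8 mm deep lined with black rubber (recess floor 4 mm above the bench). Origin: centre of the plate's underside, straight below the centre of the recess; z up. Recess round, 76 mm diameter: the larger round one. The wax tin stands in it at the start
- block_nest: nest of the wood block: 80 (x) by 107 (y) mm plywood plate 12 mm thick, screwed to the bench, with an open recess 8 mm deep lined with black rubber (recess floor 4 mm above the bench). Origin: centre of the plate's underside, straight below the centre of the recess; z up. Recess rectangular, 60 (x) by 85 (y) mm: the smaller rectangular one. Empty at the start
- sanding_nest: nest of the sanding block: 93 (x) by 141 (y) mm plywood plate 12 mm thick, screwed to the bench, with an open recess 8 mm deep lined with black rubber (recess floor 4 mm above the bench). Origin: centre of the plate's underside, straight below the centre of the recess; z up. Recess rectangular, 73 (x) by 119 (y) mm: the larger rectangular one. The wood block lies in it at the start
- oil_can: bystander: green oil can with a spout (not the one in the shelf), 64 mm diameter, 160 mm high, near the front edge of the bench. A blue drill case, 94 mm high, lies behind the work and a vice, 130 mm high, stands fixed to its left. Origin: centre of its underside, z up
- stain_cup: bystander: open, empty black plastic cup, 61 mm diameter, 80 mm high, alone near the front edge of the bench (a row of others stands farther back). Also: a bandsaw stands left of the bench (y above 0.24 m), table and fence up to 0.16 m above the bench top, wheel housing from 0.38 m up: keep the arm clear of it. Origin: centre of its underside, z up
There are look-alikes about, which are no part of the job. Of the things shaped like the wax_tin, the cream one is meant.

How it is judged:
At the end, for the whole second after the job is handed in: Each of the four is in its own nest: origin within 11 mm of the nest centre in plan and under 8 mm above the nest underside, upright within 0.12 rad, rectangular ones along the recess within 0.3 rad (either way), released, at rest; oil can and stain cup upright (horizontal distance between wax_tin and tin_nest below 0.011 m and z of wax_tin in the frame of tin_nest below 0.008 m and angle between each of wax_tin, nail_pot, wood_block, sanding_block's own z axis and vertical below 0.12 rad and linear speed of each of wax_tin, nail_pot, wood_block, sanding_block below 0.02 m/s and contact force between each of wax_tin, nail_pot, wood_block, sanding_block and the fingers below 0.1 N and horizontal distance between nail_pot and pot_nest below 0.011 m and z of nail_pot in the frame of pot_nest below 0.008 m and horizontal distance between wood_block and block_nest below 0.011 m and z of wood_block in the frame of block_nest below 0.008 m and angle between the y axis of wood_block and the y axis of block_nest, either way round below 0.3 rad and horizontal distance between sanding_block and sanding_nest below 0.011 m and z of sanding_block in the frame of sanding_nest below 0.008 m and angle between the y axis of sanding_block and the y axis of sanding_nest, either way round below 0.3 rad and angle between each of oil_can, stain_cup's own z axis and vertical below 0.15 rad); the robot touches nothing.
It fails at once if the oil can or the stain cup is moved more than 30 mm or tipped (distance of any of oil_can, stain_cup from where it was at the start of the episode above 0.03 m or angle between any of oil_can, stain_cup's own z axis and vertical above 0.4 rad).
It fails at once if one of the four things is dropped (moves faster than 0.75 m/s with no finger touching it) ((contact force between wax_tin and the fingers below 0.05 N and linear speed of wax_tin above 0.75 m/s) or (contact force between nail_pot and the fingers below 0.05 N and linear speed of nail_pot above 0.75 m/s) or (contact force between wood_block and the fingers below 0.05 N and linear speed of wood_block above 0.75 m/s) or (contact force between sanding_block and the fingers below 0.05 N and linear speed of sanding_block above 0.75 m/s)).
It also fails if it takes over 120 s, if anything falls off the work surface, if the arm or the gripper's body presses on something with over 40 N, if the wrist force passes 120 N, or if a joint passes its speed limit or range.

## Working session

There is one attempt and no reset: what is moved stays moved. The work goes in short steps, each a Python script; the robot and the scene stay as the last script left them, time stands still between calls to the robot, and variables do not carry over. Pictures are saved under pics/ and viewed, at most 14 in all, crops included, and the job is handed in when it is done.

```bash
ls; mkdir -p pics; python3 - <<'E'
from cell import manip,cams
import cv2,numpy as np
for n in("scene","top"):
    c=cams.capture(n); cv2.imwrite(f"pics/{n}0.png",c["image"]); np.savez(f"{n}0.npz",**{k:v for k,v in c.items()})
    print(n,c["position"],c["orientation"],c["intrinsics"])
s=manip.state();print(s)
E
```

```text
pics
scene [-0.18777228  0.62064175  0.93092953] [-0.91708618  2.42416337 -1.1501179 ] [[446.2761999    0.         261.98259945]
 [  0.         446.2761999  187.93189543]
 [  0.           0.           1.        ]]
top [ 0.35688937 -0.1699952   1.34398867] [-2.16519916  2.13558086 -0.14383492] [[480.7577933    0.         254.66480376]
 [  0.         480.7577933  183.09704525]
 [  0.           0.           1.        ]]
{'clock': 0.1, 'joint_pos': array([-1.22989156e+00,  2.64680727e-01,  1.60522126e+00,  5.32399228e-07,
        1.27371189e+00, -3.69102616e-02]), 'joint_velocities': array([ 0.00077192, -0.00279392, -0.00212305,  0.00065879,  0.00175671,
        0.0010442 ]), 'tau': array([ 7.51994285e-04, -5.03620291e+01, -3.58070505e+01,  7.31349830e-02,
        2.33107537e-02, -5.52192967e-05]), 'tool_pos': array([ 0.24876507, -0.62675461,  0.21681933]), 'tcp_rot': array([-3.08374119e+00, -5.89571541e-01,  4.79630121e-04]), 'contact_force': array([-0.29003498, -0.031853  , -0.69035888]), 'moment': array([0.02146038, 0.01780364, 0.05661605]), 'grasp_force': 0.0, 'gripper_width': 0.08821454699111751}
```

View pics/scene0.png

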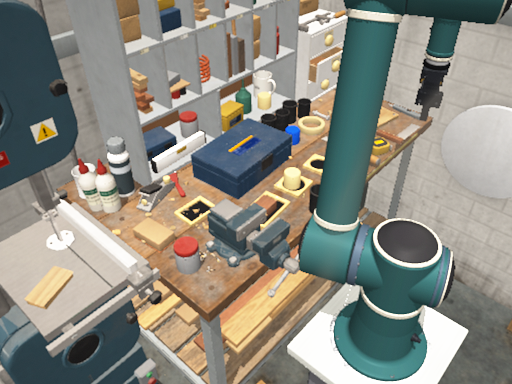

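View pics/top0.png

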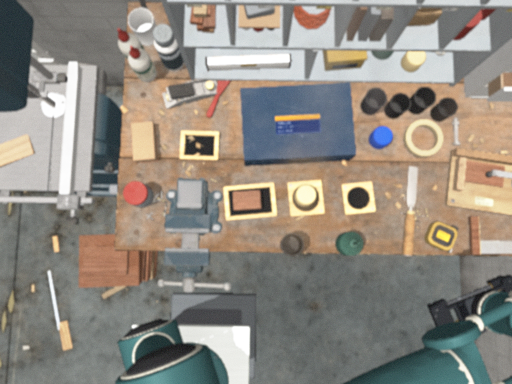

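The top view shows the nail pot at (137,195), cork block (144,141), block nest (199,146), sanding nest with the wood block (250,201), pot nest with the wax tin (306,197), tin nest (358,197), stain cup (292,243) and oil can (350,243). Next I build a world-frame orthographic map to measure them.

```bash
cat > h.py <<'E'
import numpy as np,cv2
from scipy.spatial.transform import Rotation as R
def cloud(c,T=None):
    z=c["z_map"];K=c["intrinsics"];v,u=np.mgrid[:z.shape[0],:z.shape[1]]
    P=np.stack([(u-K[0,2])/K[0,0]*z,(v-K[1,2])/K[1,1]*z,z],-1)
    if T is None: W=P@R.from_rotvec(c["orientation"]).as_matrix().T+c["position"]
    else: W=P@T[:3,:3].T+T[:3,3]
    W[z==0]=np.nan
    return W
def rect(W,m):
    "largest blob in mask: min-area rect centre/size/yaw of its world points"
    m=cv2.morphologyEx(m.astype(np.uint8),cv2.MORPH_OPEN,np.ones((2,2)))
    n,l,st,_=cv2.connectedComponentsWithStats(m)
    if n<2: return None
    k=1+st[1:,4].argmax(); p=W[l==k]; p=p[~np.isnan(p).any(1)]
    (cx,cy),(a,b),t=cv2.minAreaRect((p[:,:2]*1000).astype(np.float32))
    yaw=np.radians(t if b>a else t-90)   # direction of long axis measured from y
    return np.round([cx,cy,a,b,np.degrees(yaw),np.median(p[:,2])*1000],1),len(p)
E
python3 - <<'E'
from h import *
c=dict(np.load("top0.npz"));W=cloud(c);np.save("W.npy",W)
z=W[...,2]
for n,(u,v) in dict(pot=(137,195),cork=(144,141),bnest_edge=(199,157),bnest=(199,146),wood=(246,199),snestedge=(227,190),tin=(306,195),tnest=(358,197),tn_edge=(346,186),cup=(292,243),oil=(350,243),case=(270,130),case2=(353,155),case3=(243,159),vice=(187,195),vicejaw=(190,220),bench=(280,172),bench2=(165,160),bf=(320,245),bl=(122,215),pn=(292,184)).items(): print(n,np.round(W[v,u]*1000))
print(np.nanmedian(z[205:240,325:340]))
im=cv2.resize(c["image"][80:260,110:400],None,fx=2.7,fy=2.7,interpolation=cv2.INTER_CUBIC);cv2.imwrite("pics/crop0.png",im)
# blobs by height
for n,(u0,v0,u1,v1,z0,z1) in dict(pot=(118,175,160,212,.07,.1),cork=(128,115,162,165,.025,.05),wood=(225,183,275,217,.025,.05),tin=(290,180,325,215,.045,.075),bn=(176,126,222,165,.0085,.02),sn=(220,178,280,225,.0085,.02),pn=(285,178,328,220,.0085,.02),tn=(338,176,380,220,.0085,.02),vice=(150,170,230,290,.05,.2),case=(235,75,360,170,.06,.12),cup=(275,228,310,260,.06,.1),oil=(330,225,370,262,.08,.2)).items():
    m=np.zeros(z.shape,bool);m[v0:v1,u0:u1]=True
    print(n,rect(W,m&(z>z0)&(z<z1)))
E
```

```text
pot [492. 143.  87.]
cork [651. 145.  28.]
bnest_edge [610.  -9.  13.]
bnest [641.  -8.  18.]
wood [ 491. -143.   37.]
snestedge [518. -89.   9.]
tin [ 501. -305.   62.]
tnest [ 504. -457.    2.]
tn_edge [ 534. -422.    8.]
cup [ 374. -272.    7.]
oil [ 374. -413.  104.]
case [ 670. -205.   97.]
case2 [ 607. -427.   89.]
case3 [ 609. -132.   -2.]
vice [492.   8. 110.]
vicejaw [426.  -5. 130.]
bench [ 572. -237.    2.]
bench2 [602.  89.   3.]
bf [ 369. -350.    1.]
bl [445. 203.   2.]
pn [ 537. -271.   11.]
0.0006387513894328123
pot (array([496.7, 149.1,  60.9,  62.1,  73.9,  81.7]), 471)
cork (array([647.9, 145.5, 106. ,  60. , -84.9,  34.5]), 854)
wood (array([ 486.9, -146.6,   48.2,   75.5,    4.8,   36.1]), 500)
tin (array([ 500.9, -308.4,   61.2,   51.3,   -0.9,   58.8]), 340)
bn (array([643. , -16.6,  91. ,  77.9,  -1.7,  11. ]), 194)
sn (array([ 490.3, -206.2,   92.4,   40.6,  -83.1,   11.9]), 172)
pn (array([ 496.7, -312.2,   93.2,   96.9,    6. ,   11.6]), 462)
tn (array([ 501.6, -485.6,   83.6,   37.8,  -88.6,   11.4]), 176)
vice (array([337.6,  -0.9, 290.6, 367.6,  53.9, 111.4]), 3530)
case (array([ 703.1, -290.5,  221. ,  327.3,    6.1,   93. ]), 8343)
cup (array([ 353.9, -320.3,  104.8,   56.7,  -14.4,   76.4]), 74)
oil (array([ 371.7, -423.4,   45.1,   47.1,   12.1,   87.4]), 251)
```

View pics/crop0.png

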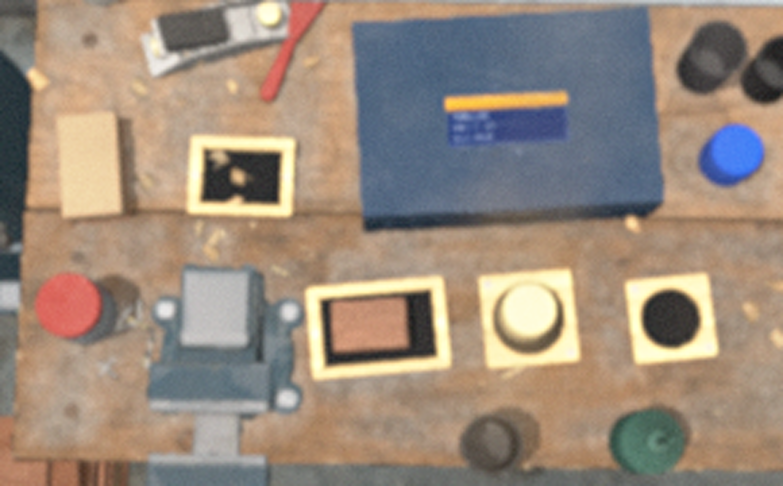

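The crop shows the same layout: the block nest at crop (242,175) has shavings lying on it, the wood block sits left of centre in its nest, and the bandsaw edge is close to the cork block. Now I measure by colour outline on the known height planes.

```bash
cat >> h.py <<'E'
def onplane(c,uv,h,T=None):
    K=c["intrinsics"];M,t=(R.from_rotvec(c["orientation"]).as_matrix(),c["position"]) if T is None else (T[:3,:3],T[:3,3])
    d=np.c_[(uv[:,0]-K[0,2])/K[0,0],(uv[:,1]-K[1,2])/K[1,1],np.ones(len(uv))]@M.T
    return t+d*((h-t[2])/d[:,2])[:,None]
def blob(c,box,lo,hi,h,T=None,close=0):
    "HSV blob in box -> rect on plane z=h: cx,cy,a,b (mm), yaw deg of long side from +y"
    u0,v0,u1,v1=box;m=np.zeros(c["image"].shape[:2],np.uint8)
    m[v0:v1,u0:u1]=cv2.inRange(cv2.cvtColor(c["image"],cv2.COLOR_BGR2HSV),np.array(lo),np.array(hi))[v0:v1,u0:u1]
    if close: m=cv2.morphologyEx(m,cv2.MORPH_CLOSE,np.ones((close,close)))
    cs,_=cv2.findContours(m,cv2.RETR_EXTERNAL,cv2.CHAIN_APPROX_NONE)
    if not cs: return None
    k=max(cs,key=cv2.contourArea).reshape(-1,2).astype(float)
    p=onplane(c,k,h,T)[:,:2]*1000
    (cx,cy),(a,b),t=cv2.minAreaRect(p.astype(np.float32))
    v=cv2.boxPoints(((cx,cy),(a,b),t));e=max([v[1]-v[0],v[2]-v[1]],key=np.linalg.norm)
    yaw=(np.degrees(np.arctan2(-e[0],e[1]))+90)%180-90
    return np.round([cx,cy,min(a,b),max(a,b),yaw],1)
E
python3 - <<'E'
from h import *
c=dict(np.load("top0.npz"));W=np.load("W.npy");z=W[...,2]
hsv=cv2.cvtColor(c["image"],cv2.COLOR_BGR2HSV)
for n,(u,v) in dict(pot=(137,193),cork=(144,141),bn=(199,157),wood=(246,199),sn=(222,200),tin=(306,195),tn=(344,184),bench=(280,172)).items(): print(n,hsv[v-1:v+2,u-1:u+2].reshape(-1,3).mean(0).round())
Y=([20,60,190],[32,255,255])
for n,b in dict(bn=(174,124,224,166),sn=(218,176,282,226),pn=(283,176,330,222),tn=(336,174,382,222)).items(): print(n,blob(c,b,*Y,.012,close=3))
print("pot",blob(c,(115,175,162,212),[170,100,60],[180,255,255],.082))
print("wood",blob(c,(228,184,272,216),[0,60,80],[16,255,255],.036))
print("cork",blob(c,(126,116,162,166),[10,60,165],[28,255,255],.034))
for lo in (.04,.07,.1,.13):
  m=(W[...,0]>.52)&(W[...,0]<.8)&(W[...,1]>.17)&(W[...,1]<.4)&(z>lo); print("saw",lo,np.nanpercentile(W[m][:,1],[0,1,5]).round(3),m.sum())
m=(abs(W[...,1])<.1)&(W[...,0]>.3)&(W[...,0]<.6)&(z>.07);print("vice",np.nanpercentile(W[m][:,:2],[.5,99.5],axis=0).round(3))
m=(abs(W[...,1]+.3)<.25)&(W[...,0]>.55)&(W[...,0]<.85)&(z>.07);print("case",np.nanpercentile(W[m][:,:2],[.5,99.5],axis=0).round(3))
m=(abs(W[...,1]+.08)<.06)&(W[...,0]>.6)&(W[...,0]<.75)&(z>.07);print("case left",np.nanmax(W[m][:,1]))
m=(abs(W[...,1]+.15)<.03)&(W[...,0]>.55)&(W[...,0]<.75)&(z>.07);print("case front@-.15",np.nanmin(W[m][:,0]))
E
```

```text
pot [  3. 138. 220.]
cork [ 19.  78. 240.]
bn [ 25.  73. 254.]
wood [ 10. 105. 202.]
sn [ 17.  57. 167.]
tin [ 28.  36. 254.]
tn [ 21.  75. 241.]
bench [ 14.  84. 182.]
bn [646.   -6.5  83.  111.5  -1.5]
sn [ 488.3 -152.8   95.6  143.6    6. ]
pn [ 498.7 -308.4   96.4   97.9  -84. ]
tn [ 501.9 -455.    86.    87.3    6.8]
pot None
wood [ 489.2 -143.6   57.    80.     5.6]
cork [651.3 145.2  98.1 142.  -87.7]
saw 0.04 [0.171 0.263 0.267] 9618
saw 0.07 [0.173 0.263 0.267] 9613
saw 0.1 [0.261 0.263 0.272] 9424
saw 0.13 [0.272 0.274 0.275] 5385
vice [[ 0.302 -0.054]
 [ 0.537  0.058]]
case [[ 0.592 -0.544]
 [ 0.849 -0.06 ]]
case left -0.12665482727584662
case front@-.15 0.5867019537961843
```

```bash
cat >> h.py <<'E'
def dn(deg): return (R.from_euler('z',deg,degrees=True)*R.from_euler('x',180,degrees=True)).as_rotvec()
def wrist(name):
    from cell import manip,cams
    s=manip.state();T=np.eye(4);T[:3,:3]=R.from_rotvec(s["tcp_rot"]).as_matrix();T[:3,3]=s["tool_pos"]
    c=cams.capture("wrist");T=T@c["T_tool_cam"];c["T"]=T
    cv2.imwrite(f"pics/{name}.png",c["image"]);np.savez(name+".npz",**c);return c
E
python3 - <<'E'
from h import *
from cell import manip
manip.move_linear([.249,-.62,.36])
manip.move_pose([.47,-.38,.40],dn(0));c=wrist("w1");print(c["T"].round(3),c["intrinsics"][0,0])
manip.move_pose([.52,-.1,.40],dn(90));c=wrist("w2");print(c["T"].round(3),manip.state()["joint_pos"],manip.state()["clock"])
cv2.imwrite("pics/w12.png",np.hstack([cv2.resize(np.load(f"w{i}.npz")["image"],(400,300)) for i in(1,2)]))
E
```

```text
[[-0.002 -0.964 -0.265  0.538]
 [-1.     0.001  0.001 -0.38 ]
 [-0.     0.265 -0.964  0.566]
 [ 0.     0.     0.     1.   ]] 287.63730168291795
[[ 1.    -0.004 -0.     0.52 ]
 [-0.004 -0.964 -0.265 -0.033]
 [ 0.001  0.265 -0.964  0.566]
 [ 0.     0.     0.     1.   ]] [-2.38949839e-01 -7.23037894e-02  1.64347100e+00 -5.08404944e-04
  1.57050065e+00 -2.36273175e-01] 3.6417
```

View pics/w12.png

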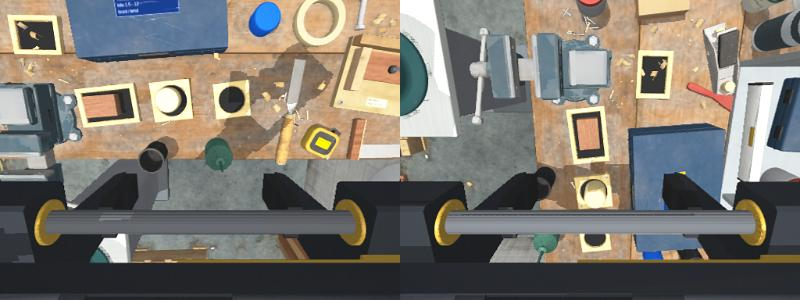

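Left half (w1): sanding, pot and tin nests in a row at y≈100, block nest top left, oil can (218,152) and cup (152,155). Right half (w2): sanding nest (588,135), block nest (655,75) with a few chips, vice and case. I measure from both.

```bash
python3 - <<'E'
from h import *
Y=([20,60,150],[32,255,255])
def B(*b): return [int(x*1.28) for x in b]
def hs(c,u,v): 
    p=cv2.cvtColor(c["image"],cv2.COLOR_BGR2HSV)[int(v*1.28),int(u*1.28)]; return p
for w,ox,bx in (("w1",0,dict(bn=(5,6,66,60),sn=(72,78,141,130),pn=(145,74,198,126),tn=(208,77,255,123))),("w2",400,dict(sn=(560,102,614,166),bn=(630,46,680,102)))):
    c=dict(np.load(w+".npz"));T=c["T"]
    for n,b in bx.items():
        b=(b[0]-ox,b[1],b[2]-ox,b[3]); print(w,n,blob(c,B(*b),*Y,.012,T,close=3))
    if w=="w1":
        print(hs(c,100,105),hs(c,172,98),hs(c,188,122))
        print("wood",blob(c,B(80,90,132,122),[0,70,60],[15,255,255],.036,T)); print("tin",blob(c,B(152,84,188,110),[22,20,225],[35,75,255],.059,T))
    else: print("wood",blob(c,B(172,118,200,155),[0,70,60],[15,255,255],.036,T))
    W=cloud(c,T);z=W[...,2];x=W[...,0];y=W[...,1]
    for y0 in(-.13,-.15,-.17,-.2,-.3,-.4):
        m=(abs(y-y0)<.01)&(x>.55)&(x<.75)&(z>.07)&(z<.11);print("case front",y0,np.round(np.nanpercentile(x[m],[0,2]),3) if m.any() else None)
    m=(abs(y+.1)<.06)&(x>.6)&(x<.72)&(z>.07)&(z<.11);print("case left",np.nanpercentile(y[m],[98,100]) if m.any() else None)
    m=(abs(y)<.07)&(x>.45)&(x<.6)&(z>.05)&(z<.16);print("vice back/right",np.nanmax(x[m]),np.nanmin(y[m])) if m.any() else 0
    m=(abs(y+.4)<.06)&(x>.33)&(x<.45)&(z>.02)&(z<.18);print("oil",np.nanmean(W[m],0).round(3),np.nanmax(x[m])) if m.any() else 0
E
```

```text
w1 bn [647.8 -11.5  79.7 114.3  -0.9]
w1 sn [ 491.3 -154.8   77.2  124.1    6.1]
w1 pn [ 502.8 -309.2   78.4   82.3  -12.7]
w1 tn [ 505.7 -461.5   76.1   83.8  -83.5]
[ 12 106 234] [ 30  10 255] [ 15 118 205]
wood [ 492.8 -152.1   51.2   85.6    4.5]
tin [ 5.152e+02 -3.122e+02  5.370e+01  7.860e+01 -1.000e-01]
case front -0.13 [0.591 0.592]
case front -0.15 [0.592 0.593]
case front -0.17 [0.593 0.594]
case front -0.2 [0.595 0.596]
case front -0.3 [0.597 0.599]
case front -0.4 [0.609 0.61 ]
case left [-0.13277129 -0.12971747]
vice back/right 0.5457563612925275 -0.0398157147189343
oil [ 0.387 -0.421  0.079] 0.41001097918836393
w2 sn [ 486.6 -155.2   86.2  142.     6. ]
w2 bn [ 6.440e+02 -8.100e+00  7.410e+01  1.065e+02 -2.000e-01]
wood [ 492.3 -144.5   52.    79.4    4.4]
case front -0.13 [0.59  0.595]
case front -0.15 [0.591 0.592]
case front -0.17 [0.592 0.594]
case front -0.2 [0.594 0.595]
case front -0.3 [0.596 0.597]
case front -0.4 [0.608 0.609]
case left [-0.12928132 -0.12814428]
vice back/right 0.5441977779733806 -0.03802489481854891
oil [ 0.381 -0.415  0.085] 0.408422998302887
```

```bash
cat >> h.py <<'E'
def hrect(c,T,x0,x1,y0,y1,z0,z1):
    "min-area rect (mm, yaw of long side from +y) of cloud points in a world box, with median z"
    W=cloud(c,T).reshape(-1,3);m=(W[:,0]>x0)&(W[:,0]<x1)&(W[:,1]>y0)&(W[:,1]<y1)&(W[:,2]>z0)&(W[:,2]<z1)
    p=W[m]
    if len(p)<20: return None
    q=p[:,:2]*1000
    (cx,cy),(a,b),t=cv2.minAreaRect(q.astype(np.float32))
    v=cv2.boxPoints(((cx,cy),(a,b),t));e=max([v[1]-v[0],v[2]-v[1]],key=np.linalg.norm)
    yaw=(np.degrees(np.arctan2(-e[0],e[1]))+90)%180-90
    return np.round([cx,cy,min(a,b),max(a,b),yaw,np.median(p[:,2])*1000,len(p)],1)
E
python3 - <<'E'
from h import *
for w in("w1","w2"):
    c=dict(np.load(w+".npz"));T=c["T"];W=cloud(c,T)
    m=(W[...,0]>.4)&(W[...,0]<.57)&(W[...,1]<-.2)&(W[...,1]>-.55)&(W[...,2]<.03); print(w,"bench z",np.nanpercentile(W[m][:,2],[10,50,90]).round(4))
    for n,b in dict(sn=(.43,.55,-.24,-.07,.008,.016),pn=(.44,.56,-.37,-.245,.008,.016),tn=(.45,.56,-.52,-.4,.008,.016),bn=(.58,.72,-.08,.06,.008,.016),wood=(.44,.54,-.21,-.09,.03,.042),tin=(.45,.55,-.36,-.26,.054,.064),pot=(.44,.54,.1,.2,.077,.087),cork=(.58,.72,.08,.22,.029,.039),oil=(.34,.42,-.46,-.38,.06,.18),cup=(.34,.42,-.32,-.23,.06,.09),vice=(.45,.6,-.1,.1,.07,.14)).items(): print(w,n,hrect(c,T,*b))
E
```

```text
w1 bench z [-0.0013  0.0004  0.0116]
w1 sn [ 488.2 -145.3   97.6  161.1    6.    11.6 1406. ]
w1 pn [ 502.9 -309.5   94.1   94.5    5.7   11.7 1236. ]
w1 tn [ 505.2 -456.7   83.9   84.7    6.8   11.6 1099. ]
w1 bn [ 6.351e+02 -8.400e+00  1.076e+02  1.098e+02 -2.000e-01  1.160e+01
  1.522e+03]
w1 wood [ 492.6 -145.7   50.1   75.3    4.5   35.7 1166. ]
w1 tin [ 507.5 -305.7   53.6   53.9  -47.9   58.5  798. ]
w1 pot None
w1 cork None
w1 oil [ 379.4 -422.6   61.1   63.3    7.    81.4  974. ]
w1 cup [ 373.3 -267.    58.9   60.6   85.9   78.5  431. ]
w1 vice [ 4.970e+02 -2.400e+00  7.630e+01  9.560e+01  8.820e+01  1.080e+02
  2.996e+03]
w2 bench z [-0.0013  0.0004  0.0118]
w2 sn [ 489.6 -148.    92.9  154.9    5.9   11.5 1201. ]
w2 pn [ 501.6 -310.    94.1   95.6    5.7   11.8  848. ]
w2 tn [ 505.2 -469.3   60.5   84.9  -84.6   11.5  395. ]
w2 bn [ 634.7   -8.1  106.8  107.3   89.7   11.7 1255. ]
w2 wood [ 491.4 -145.6   50.    75.1    4.5   35.8 1040. ]
w2 tin [ 506.2 -303.9   51.5   55.    81.1   58.6  555. ]
w2 pot [501.6 120.6   7.3  40.1 -89.7  81.1 133. ]
w2 cork [ 654.8  124.9   29.3  109.2  -89.5   34.2 1158. ]
w2 oil [ 377.  -421.3   54.1   62.8   76.4   82.7  708. ]
w2 cup [ 385.  -268.1   34.2   61.2   -1.7   77.4  243. ]
w2 vice [4.969e+02 4.000e-01 7.700e+01 9.380e+01 8.990e+01 1.091e+02 2.950e+03]
```

```bash
cat >> h.py <<'E'
def pick(x,y,z,psi,force=30,up=.25):
    from cell import manip
    manip.set_gripper(.088); manip.move_pose([x,y,up],dn(psi)); manip.move_linear([x,y,z+.05],.25); manip.move_linear([x,y,z],.08)
    manip.set_gripper(0.02,force); s=manip.state(); print("grip",s["gripper_width"],s["grasp_force"],s["clock"])
    manip.move_linear([x,y,z+.04],.08); manip.move_linear([x,y,up],.25); print("held",manip.state()["gripper_width"],manip.state()["grasp_force"])
def place(x,y,z,psi,up=.25,opening=.088):
    from cell import manip
    manip.move_linear([x,y,z+.03],.25); manip.move_linear([x,y,z],.04); s=manip.state(); print("down",s["tool_pos"].round(4),s["contact_force"].round(1),s["gripper_width"])
    manip.set_gripper(opening); manip.move_linear([x,y,z+.07],.12); manip.move_linear([x,y,up],.3); print(manip.state()["clock"])
E
python3 - <<'E'
from h import *
from cell import manip
for w in("w1","w2"):
    c=dict(np.load(w+".npz"));T=c["T"]
    print(hrect(c,T,.43,.55,-.24,-.08,.008,.016),hrect(c,T,.44,.55,-.24,-.082,.0095,.0135),hrect(c,T,.6,.72,-.075,.06,.008,.016),"chips z",hrect(c,T,.62,.67,-.04,.025,.006,.03))
manip.move_pose([.5,-.3,.3],dn(6))
pick(.507,-.305,.022,6)
manip.move_linear([.505,-.457,.25],.25,rot=dn(6))
place(.505,-.457,.0225,6)
manip.move_linear([.44,-.40,.33],.3,rot=dn(0));c=wrist("w3");T=c["T"]
print("tin",hrect(c,T,.45,.56,-.51,-.41,.054,.064),hrect(c,T,.45,.56,-.52,-.4,.008,.016),hrect(c,T,.44,.56,-.37,-.245,.008,.016),hrect(c,T,.34,.42,-.46,-.38,.06,.18))
E
```

```text
[ 491.4 -154.1   93.2  143.     6.    11.6 1339. ] [ 491.4 -154.1   93.2  143.     6.    11.6 1211. ] [ 6.445e+02 -8.400e+00  8.890e+01  1.098e+02 -2.000e-01  1.160e+01
  1.461e+03] chips z [644.9  -8.2  49.5  62.8  -1.1  11.4 182. ]
[ 490.2 -154.8   92.9  141.3    5.9   11.5 1162. ] [ 490.2 -154.8   92.9  141.3    5.9   11.6 1057. ] [ 647.5   -8.7   80.7  106.9   -1.3   11.8 1195. ] chips z [645.   -6.8  49.1  62.2  -0.7  11.2 155. ]
grip 0.05540190328907969 30.000457763671875 7.4417
held 0.05529960960849955 29.999625384807587
down [ 0.5049 -0.4569  0.0224] [-1.7  1.5  1. ] 0.0551710262963417
13.6417
tin [ 5.053e+02 -4.559e+02  5.420e+01  5.470e+01  4.000e-01  5.860e+01
  1.137e+03] [ 505.1 -456.7   84.1   84.5    6.7   11.7 1443. ] [ 502.9 -309.8   94.    94.2    5.9   11.6 1749. ] [ 379.  -423.    61.2   63.1    8.1   81.7 1338. ]
```

```bash
python3 - <<'E'
from h import *
from cell import manip
manip.move_pose([.56,.05,.33],dn(0));c=wrist("w4");T=c["T"]
for n,b in dict(bn=(.6,.72,-.075,.06,.008,.016),pot=(.44,.54,.09,.2,.077,.087),cork=(.58,.72,.08,.22,.029,.039)).items(): print(n,hrect(c,T,*b))
W=cloud(c,T);m=(abs(W[...,0]-.6455)<.024)&(abs(W[...,1]+.0085)<.036);print("recess z hist",np.histogram(W[m][:,2],np.arange(-.002,.03,.002)))
vv,uu=np.where(m);print(uu.min(),uu.max(),vv.min(),vv.max())
m=(W[...,0]>.55)&(W[...,0]<.75)&(W[...,1]>.2)&(W[...,2]>.06);print("saw y",np.nanmin(W[m][:,1]) if m.any() else None)
m=(abs(W[...,1]-.15)<.1)&(W[...,0]>.7)&(W[...,0]<.85)&(W[...,2]>.02);print("behind cork x",np.nanmin(W[m][:,0]))
v0=max(vv.min()-60,0);u0=max(uu.min()-80,0);k=c["image"][v0:vv.max()+60,u0:uu.max()+150];cv2.imwrite("pics/w4c.png",cv2.resize(k,None,fx=2,fy=2,interpolation=cv2.INTER_CUBIC));print(manip.state()["clock"],k.shape)
E
```

```text
bn [ 6.479e+02 -8.300e+00  8.030e+01  1.069e+02 -1.300e+00  1.160e+01
  1.544e+03]
pot [ 501.8  148.7   62.6   63.4   43.6   81.3 1352. ]
cork [ 653.6  146.6   62.3  107.7  -84.2   34.2 2992. ]
recess z hist (array([  0,  12, 499, 672,  42,  17,  31,  32,  10,  15,  13,   1,   0,
         0,   0]), array([-0.002,  0.   ,  0.002,  0.004,  0.006,  0.008,  0.01 ,  0.012,
        0.014,  0.016,  0.018,  0.02 ,  0.022,  0.024,  0.026,  0.028]))
269 313 83 114
saw y 0.26021851905552196
behind cork x 0.7000001446767461
15.9833 (151, 274, 3)
```

View pics/w4.png

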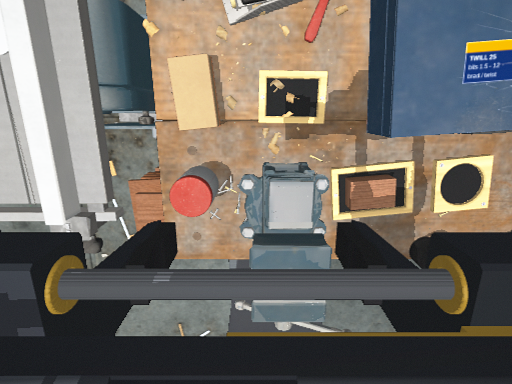

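Picture w4: cork block (193,91), nail pot (192,195), block nest (293,97) with offcuts at about (277,86) and (291,99) that stick up to z≈20 mm, so they may be real solids. I look closer.

```bash
python3 - <<'E'
from h import *
from cell import manip
manip.move_linear([.56,-.008,.22],.3);c=wrist("w5");T=c["T"]
W=cloud(c,T);q=(abs(W[...,0]-.648)<.05)&(abs(W[...,1]+.0085)<.06)
vv,uu=np.where(q);k=c["image"][vv.min():vv.max(),uu.min():uu.max()];print(k.shape,uu.min(),vv.min())
f=5;cv2.imwrite("pics/w5c.png",cv2.resize(k,None,fx=f,fy=f,interpolation=cv2.INTER_CUBIC))
m=(abs(W[...,0]-.648)<.028)&(abs(W[...,1]+.0085)<.040)&(W[...,2]>.0065)
n,l,st,_=cv2.connectedComponentsWithStats(m.astype(np.uint8))
for i in range(1,n):
    if st[i,4]>8:
        p=W[l==i];r=cv2.minAreaRect((p[:,:2]*1000).astype(np.float32));print(st[i],np.round(r[0]),np.round(r[1]),round(r[2]),p[:,2].min().round(4),p[:,2].max().round(4))
m=(abs(W[...,0]-.6)<.2)&(abs(W[...,1])<.12)&(W[...,2]>.002)&(W[...,2]<.03)
E
```

```text
(82, 96, 3) 208 52
[228  70  18  14 120] [668.  15.] [20.  9.] 55 0.0066 0.02
[249  86  10  16 106] [648.  -5.] [12. 17.] 83 0.0071 0.0151
[246 112  12   5  33] [623.  -3.] [14.  5.] 90 0.0069 0.0099
```

View pics/w5c.png

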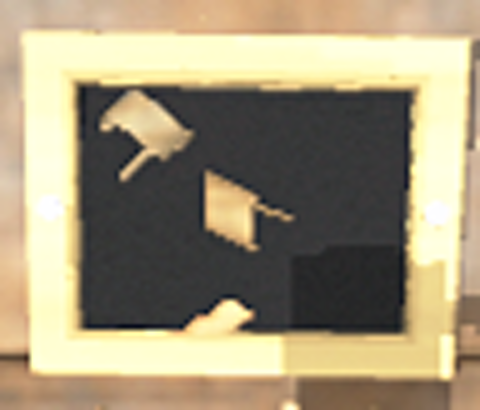

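These are three curled shavings in the recess, at crop (145,125), (235,210) and (225,315). They may be only decoration, and a test placing will show that. First the nail pot.

```bash
python3 - <<'E'
from h import *
from cell import manip
pick(.502,.1487,.040,90)
manip.move_linear([.503,-.08,.25],.3)
manip.move_linear([.503,-.3097,.25],.3,rot=dn(6))
place(.503,-.3097,.0445,6)
manip.move_linear([.44,-.25,.33],.3,rot=dn(0));c=wrist("w6");T=c["T"]
print("pot",hrect(c,T,.45,.56,-.37,-.25,.08,.094),"nest",hrect(c,T,.44,.56,-.37,-.245,.008,.016),"wood",hrect(c,T,.44,.54,-.21,-.09,.03,.042),"tin",hrect(c,T,.45,.56,-.51,-.41,.054,.064))
print("sn",hrect(c,T,.43,.55,-.24,-.082,.0085,.0145))
E
```

```text
grip 0.06495267923624819 30.000639259815216 20.0167
held 0.06478548669816558 29.999268651008606
down [ 0.5028 -0.3095  0.0445] [-1.7  1.5  0.6] 0.0649137833308629
27.6333
pot [ 5.027e+02 -3.088e+02  6.140e+01  6.360e+01  1.000e-01  8.550e+01
  1.727e+03] nest [ 502.8 -310.    94.1   94.5    5.8   11.7 1457. ] wood [ 492.4 -145.4   50.    75.4    4.7   35.7 1597. ] tin [ 504.6 -455.4   54.5   54.6   67.3   58.6 1137. ]
sn [ 491.2 -154.3   93.   141.2    5.8   11.6 1745. ]
```

```bash
python3 - <<'E'
from h import *
from cell import manip
c=dict(np.load("w4.npz"));W=cloud(c,c["T"]);x,y,z=W[...,0],W[...,1],W[...,2]
m=(x>.552)&(x<.76)&(abs(y+.0085)<.05);print("max z in body footprint",np.nanmax(z[m]))
assert np.nanmax(z[m])<.07
pick(.486,-.1455,.0165,94.7)
manip.move_linear([.56,-.06,.25],.3,rot=dn(88.7)); manip.move_linear([.6495,-.0084,.25],.3)
manip.move_linear([.6495,-.0084,.05],.2);manip.move_linear([.6495,-.0084,.0168],.03);s=manip.state();print(s["tool_pos"].round(4),s["contact_force"].round(1),s["gripper_width"])
manip.set_gripper(.075);manip.move_linear([.6495,-.0084,.09],.15);manip.move_linear([.56,-.008,.25],.3,rot=dn(0));c=wrist("w7");T=c["T"]
print("wood",hrect(c,T,.59,.70,-.075,.06,.03,.06),hrect(c,T,.6,.72,-.075,.06,.008,.016),manip.state()["clock"])
W=cloud(c,T);m=(abs(W[...,0]-.6477)<.018)&(abs(W[...,1]+.0084)<.03);p=W[m];a=np.linalg.lstsq(np.c_[p[:,:2],np.ones(len(p))],p[:,2],rcond=None)[0];print("slopes",a.round(3))
E
```

```text
max z in body footprint 0.4570246957009421Traceback (most recent call last):
  File "<stdin>", line 5, in <module>
AssertionError
```

```bash
python3 - <<'E'
from h import *
from cell import manip
c=dict(np.load("w4.npz"));W=cloud(c,c["T"]);x,y,z=W[...,0],W[...,1],W[...,2]
m=(x>.552)&(x<.76)&(abs(y+.0085)<.05)&(z<.2);print("max z in body footprint",np.nanmax(z[m]))
assert np.nanmax(z[m])<.07
pick(.486,-.1455,.0165,94.7)
manip.move_linear([.56,-.06,.25],.3,rot=dn(88.7)); manip.move_linear([.6495,-.0084,.25],.3)
manip.move_linear([.6495,-.0084,.05],.2);manip.move_linear([.6495,-.0084,.0168],.03);s=manip.state();print(s["tool_pos"].round(4),s["contact_force"].round(1),s["gripper_width"])
manip.set_gripper(.075);manip.move_linear([.6495,-.0084,.09],.15);manip.move_linear([.56,-.008,.25],.3,rot=dn(0));c=wrist("w7");T=c["T"]
print("wood",hrect(c,T,.59,.70,-.075,.06,.03,.06),hrect(c,T,.6,.72,-.075,.06,.008,.016),manip.state()["clock"])
W=cloud(c,T);m=(abs(W[...,0]-.6477)<.018)&(abs(W[...,1]+.0084)<.03);p=W[m];a=np.linalg.lstsq(np.c_[p[:,:2],np.ones(len(p))],p[:,2],rcond=None)[0];print("slopes",a.round(3))
E
```

```text
max z in body footprint 0.020290906448415136
grip 0.019847810946289752 0.0 32.4667
held 0.02007553587368036 0.0
[ 0.6498 -0.0084  0.0171] [-0.3 -0.2  0.4] 0.02036553434902398
wood None [ 6.480e+02 -8.500e+00  8.010e+01  1.072e+02 -1.000e+00  1.170e+01
  2.249e+03] 40.775
slopes [ 0.045  0.026 -0.024]
```

The grip closed on nothing. Looking at the wood block.

```bash
sed -i 's/    manip.move_linear(\[x,y,z+.04\],.08)/    assert s["grasp_force"]>3\n&/' h.py; python3 - <<'E'
from h import *
from cell import manip
manip.move_linear([.44,-.15,.30],.3,rot=dn(0));c=wrist("w8");T=c["T"]
print("wood",hrect(c,T,.44,.54,-.23,-.07,.025,.06),"sn",hrect(c,T,.43,.55,-.24,-.082,.0085,.0145),"pot",hrect(c,T,.45,.56,-.37,-.25,.08,.094),manip.state()["gripper_width"])
E
```

```text
wood [ 492.2 -145.4   50.1   74.9    4.3   35.7 1791. ] sn [ 491.1 -154.4   93.1  141.2    5.9   11.6 1939. ] pot [ 5.022e+02 -3.080e+02  6.230e+01  6.280e+01 -2.000e-01  8.550e+01
  2.028e+03] 0.075115969981481
```

View pics/w8.png

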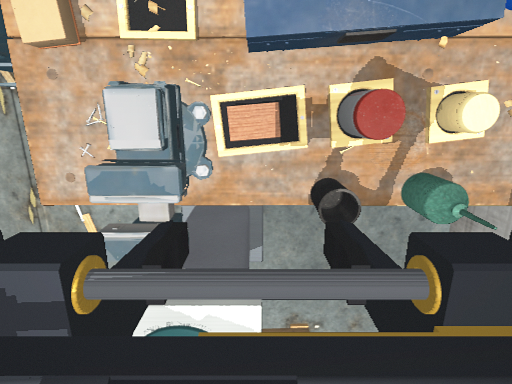

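The wood block has not moved at all (seen at (258,120) in w8), so the fingers never touched it. I go down again and check before closing.

```bash
python3 - <<'E'
from h import *
from cell import manip
P=[.489,-.1455]
manip.set_gripper(.088);manip.move_pose(P+[.15],dn(94.5));manip.move_linear(P+[.0165],.15);s=manip.state();print(s["tool_pos"],s["tcp_rot"],dn(94.5),s["gripper_width"],s["contact_force"],s["clock"])
c=wrist("w9")
manip.set_gripper(.052,20);s=manip.state();print(s["gripper_width"],s["grasp_force"],s["contact_force"]);
from cell import cams
d=cams.capture("scene");cv2.imwrite("pics/s9.png",np.hstack([cv2.resize(c["image"],(400,300)),cv2.resize(d["image"][130:290,200:360],(400,300),interpolation=cv2.INTER_CUBIC)]))
E
```

```text
[ 0.48988836 -0.14581572  0.0173555 ] [2.13148521e+00 2.30579380e+00 1.02321962e-03] [2.13251544e+00 2.30694220e+00 1.41259469e-16] 0.08788977984718015 [0.3418046  0.2148738  0.29189555] 44.475
0.05200104547850738 0.0 [ 0.60563253  0.37522565 -0.58662773]
```

View pics/s9.png

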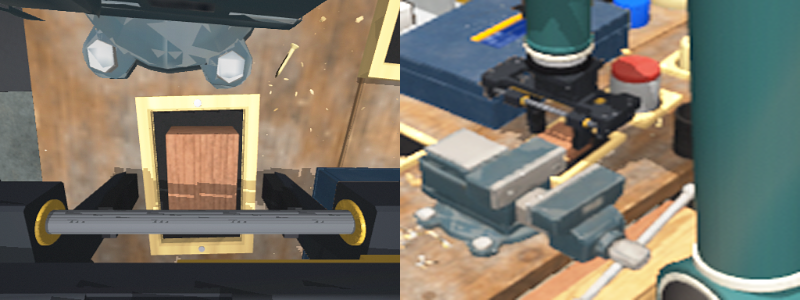

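Left: open fingers straddle the block correctly (block at (202,180)). Close on it now in small steps.

```bash
python3 - <<'E'
from h import *
from cell import manip
for w in (.048,.044,.04):
    manip.set_gripper(w,25);s=manip.state();print(w,s["gripper_width"],s["grasp_force"],s["contact_force"].round(1),s["tool_pos"][2])
    if s["grasp_force"]>5 or s["gripper_width"]>w+.003: break
c=wrist("w10");W=cloud(c,c["T"]);m=(abs(W[...,0]-.49)<.05)&(abs(W[...,1]+.145)<.05)&(W[...,2]>.025)&(W[...,2]<.06);print(hrect(c,c["T"],.44,.54,-.13,-.07,.03,.042))
cv2.imwrite("pics/w10b.png",cv2.resize(c["image"][120:384,140:380],(720,560)))
E
```

```text
0.048 0.04772509651945262 0.0 [0.1 0.3 0.2] 0.016474100977505707
0.044 0.044277866285249566 0.0 [-0.3 -1.   0.6] 0.016516828818546866
0.04 0.04004158683416051 0.0 [ 0.3 -0.5 -0.4] 0.01650070103057307
[ 489.3 -119.    23.5   50.5  -88.1   35.8 3827. ]
```

View pics/w10b.png

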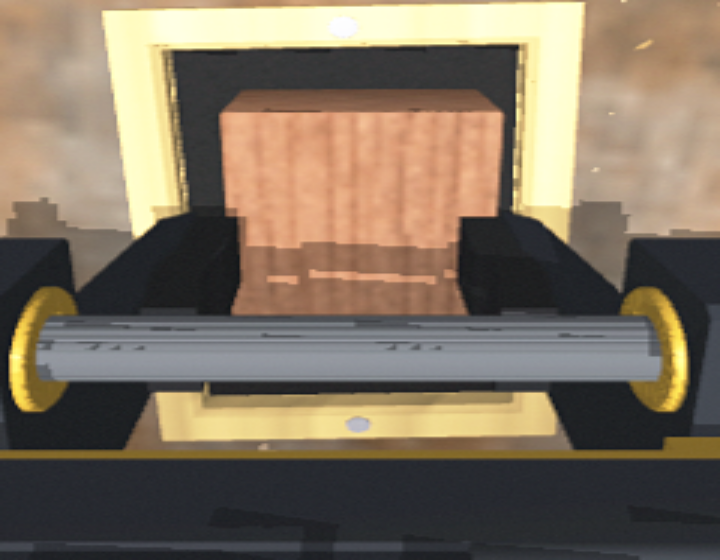

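The fingers pass over the block top instead of beside it, so the real tips sit higher than the TCP. I measure them in the depth image.

```bash
python3 - <<'E'
from h import *
c=dict(np.load("w10.npz"));W=cloud(c,c["T"])
Tt=c["T"]@np.linalg.inv(c["T_tool_cam"]);P=(W-Tt[:3,3])@Tt[:3,:3]
# rows/cols of left finger tip in the crop: crop scale 3 x, 2.12 y
for (a,b) in((190,230),(200,260),(215,300),(500,230),(490,260),(235,225),(250,300),(350,200)):
    u=140+int(a/3);v=120+int(b*264/560);print((u,v),"tool",(P[v,u]*1000).round(1),"world z",(W[v,u,2]*1000).round(1))
c=dict(np.load("w9.npz"));W=cloud(c,c["T"]);Tt=c["T"]@np.linalg.inv(c["T_tool_cam"]);P=(W-Tt[:3,3])@Tt[:3,:3]
for (a,b) in((125,180),(135,178),(130,190),(270,178),(275,185)):
    u=int(a*1.28);v=int(b*1.28);print((u,v),"tool",(P[v,u]*1000).round(1),"world z",(W[v,u,2]*1000).round(1))
E
```

```text
(203, 228) tool [  9.7 -26.9 -29.3] world z 45.8
(206, 242) tool [  9.2 -22.9 -44.6] world z 61.1
(211, 261) tool [ -0.6 -21.  -44.6] world z 61.1
(306, 228) tool [  9.7  26.  -29.6] world z 46.1
(303, 242) tool [  9.3  22.  -45. ] world z 61.5
(218, 226) tool [  8.9 -19.8 -25. ] world z 41.5
(223, 261) tool [-15.3 -18.6 -18.5] world z 35.0
(256, 214) tool [ 13.5   0.3 -19.3] world z 35.8
(160, 230) tool [  9.  -48.8 -30.3] world z 47.6
(172, 227) tool [  8.6 -44.1 -25.3] world z 42.6
(166, 243) tool [  4.9 -44.1 -36.7] world z 54.0
(345, 227) tool [  9.4  46.6 -27.6] world z 45.0
(352, 236) tool [  9.1  46.9 -38.1] world z 55.5
```

```bash
python3 - <<'E'
from h import *
for w in("w1","w4","w9","w10"):
    c=dict(np.load(w+".npz"));W=cloud(c,c["T"]);Tt=c["T"]@np.linalg.inv(c["T_tool_cam"]);P=(W-Tt[:3,3])@Tt[:3,:3]
    m=(abs(P[...,0])<11)&(abs(P[...,1])<75)&(P[...,2]>-70)&(P[...,2]<.02)if 0 else (abs(P[...,0])<.011)&(abs(P[...,1])<.075)&(P[...,2]>-.07)&(P[...,2]<.02)&(W[...,2]>.0375)
    p=P[m];print(w,len(p),"zmax",np.percentile(p[:,2],[90,98,99.5,100]).round(4),"y at tip",np.abs(p[p[:,2]>np.percentile(p[:,2],95)][:,1]).round(3)[:6])
E
```

```text
w1 4983 zmax [-0.0278 -0.0219 -0.0207 -0.0197] y at tip [0.054 0.051 0.052 0.052 0.056 0.055]
w4 4973 zmax [-0.0277 -0.022  -0.0207 -0.0193] y at tip [0.053 0.053 0.051 0.051 0.052 0.053]
w9 4694 zmax [-0.0276 -0.0221 -0.0207 -0.0201] y at tip [0.053 0.052 0.052 0.052 0.052 0.053]
w10 3587 zmax [-0.0287 -0.0227 -0.0214 -0.021 ] y at tip [0.028 0.03  0.029 0.028 0.028 0.029]
```

The tips are really about 20 mm behind the reported TCP, the same at both openings. Before going 20 mm lower I check where the gripper body's underside is.

```bash
python3 - <<'E'
from h import *
c=dict(np.load("w4.npz"));W=cloud(c,c["T"]);Tt=c["T"]@np.linalg.inv(c["T_tool_cam"]);P=(W-Tt[:3,3])@Tt[:3,:3]*1000
z=P[...,2];
for a,b in((0,40),(40,62),(64,80),(80,92),(92,100),(100,120)):
    m=(abs(P[...,1])>=a)&(abs(P[...,1])<b)&(abs(P[...,0])<60)&(z<0)&(z>-200);p=P[m];
    print(a,b,len(p), "zmax",np.percentile(p[:,2],[50,95,99.8]).round(1) if len(p) else "", "x",np.percentile(p[:,0],[0,99.8]).round(1) if len(p) else "")
m=(z<-40)&(z>-200)&(abs(P[...,0])<60);print("y range",np.nanmin(P[m][:,1]),np.nanmax(P[m][:,1]))
E
```

```text
0 40 29204 zmax [-120.1  -99.5  -97.3] x [16.6 27.5]
40 62 29251 zmax [-101.7  -38.2  -21.3] x [-11.4  34.7]
64 80 670 zmax [-93.4 -89.7 -85.8] x [32.5 34.8]
80 92 0 zmax  x 
92 100 0 zmax  x 
100 120 0 zmax  x 
y range -78.63741948105235 77.02709173375439
```

Body underside is at −85 mm, i.e. everything is shifted 20 mm as one. So true tip height = reported z + 20 mm; heights corrected accordingly.

```bash
python3 - <<'E'
from h import *
from cell import manip
O=.0197
manip.set_gripper(.088);manip.move_linear([.486,-.1455,.03],.1)
manip.move_linear([.486,-.1455,.0168-O],.06);s=manip.state();print(s["tool_pos"].round(4),s["contact_force"].round(1))
manip.set_gripper(.03,30);s=manip.state();print("grip",s["gripper_width"],s["grasp_force"],s["contact_force"].round(1));assert s["grasp_force"]>3
manip.move_linear([.486,-.1455,.04],.08);manip.move_linear([.486,-.1455,.2],.25)
manip.move_linear([.56,-.06,.22],.3,rot=dn(88.7)); manip.move_linear([.6495,-.0084,.2],.3)
assert manip.state()["grasp_force"]>3
manip.move_linear([.6495,-.0084,.03],.2);manip.move_linear([.6495,-.0084,.0172-O],.03);s=manip.state();print(s["tool_pos"].round(4),s["contact_force"].round(1),s["gripper_width"])
manip.set_gripper(.075);manip.move_linear([.6495,-.0084,.07],.15);manip.move_linear([.56,-.008,.24],.3,rot=dn(0));c=wrist("w11");T=c["T"]
print("wood",hrect(c,T,.59,.70,-.075,.06,.03,.06),hrect(c,T,.6,.72,-.075,.06,.008,.016),manip.state()["clock"])
W=cloud(c,T);m=(abs(W[...,0]-.6477)<.018)&(abs(W[...,1]+.0084)<.03);p=W[m];a=np.linalg.lstsq(np.c_[p[:,:2],np.ones(len(p))],p[:,2],rcond=None)[0];print("slopes",a.round(3))
E
```

```text
[ 0.4859 -0.1455 -0.0032] [ 0.4 -0.2  0.1]
grip 0.04983707766321411 30.00023097731173 [0.4 0.5 0.7]
[ 0.6498 -0.0084 -0.0024] [-0.9 -0.5 -1.1] 0.049660885696308395
wood [ 6.503e+02 -9.200e+00  5.010e+01  7.390e+01 -1.400e+00  3.580e+01
  2.618e+03] [ 6.481e+02 -8.400e+00  8.010e+01  1.071e+02 -1.000e+00  1.170e+01
  2.220e+03] 56.2917
slopes [ 0.001 -0.003  0.035]
```

Wood block is down (top at 35.8 mm, level, 2 mm off centre); the shavings are only decoration. Now the cork block.

```bash
python3 - <<'E'
from h import *
from cell import manip
O=.0197
manip.set_gripper(.088);manip.move_pose([.6536,.1426,.2],dn(5.8));manip.move_linear([.6536,.1426,.04],.25);manip.move_linear([.6536,.1426,.012-O],.06);s=manip.state();print(s["tool_pos"].round(4),s["contact_force"].round(1))
manip.set_gripper(.04,30);s=manip.state();print("grip",s["gripper_width"],s["grasp_force"],s["contact_force"].round(1));assert s["grasp_force"]>3
manip.move_linear([.6536,.1426,.03],.08);manip.move_linear([.6536,.1426,.22],.25)
manip.move_linear([.56,0,.24],.3,rot=dn(50));manip.move_linear([.489,-.1544,.22],.3,rot=dn(95.9));assert manip.state()["grasp_force"]>3
c=wrist("w12");print("held cork",hrect(c,c["T"],.4,.58,-.13,-.05,.2,.3))
manip.move_linear([.489,-.1544,.03],.2);manip.move_linear([.489,-.1544,.0165-O],.03);s=manip.state();print(s["tool_pos"].round(4),s["contact_force"].round(1),s["gripper_width"])
manip.set_gripper(.086);manip.move_linear([.489,-.1544,.08],.15);manip.move_linear([.42,-.22,.33],.3,rot=dn(0));c=wrist("w13");T=c["T"]
for n,b in dict(cork=(.43,.55,-.24,-.07,.03,.06),sn=(.43,.55,-.24,-.08,.008,.016),pot=(.45,.56,-.37,-.25,.08,.094),tin=(.45,.56,-.51,-.41,.054,.064),wood=(.59,.70,-.075,.06,.03,.06),oil=(.34,.42,-.46,-.38,.06,.18),cup=(.34,.42,-.32,-.23,.06,.09)).items(): print(n,hrect(c,T,*b))
print(manip.state()["clock"])
E
```

```text
[ 0.6539  0.1427 -0.0075] [0.  0.1 0.9]
grip 0.06285437662873021 29.99990751966834 [-0.8  0.4  1.5]
held cork [ 485.7 -116.3   33.    62.5  -84.6  261.3 9726. ]
[ 0.4893 -0.1545 -0.0031] [-0.6  0.5 -1.5] 0.06292099458603197
cork [ 490.2 -154.5   61.9  107.9    5.8   38.2 2912. ]
sn [ 491.3 -154.2   93.2  141.3    5.9   11.7 1770. ]
pot [ 5.024e+02 -3.081e+02  6.260e+01  6.270e+01  1.000e-01  8.550e+01
  1.806e+03]
tin [ 504.3 -454.4   53.3   54.4  -89.9   58.6 1168. ]
wood [ 6.309e+02 -8.900e+00  1.260e+01  7.580e+01 -4.000e-01  3.570e+01
  5.700e+02]
oil [ 378.5 -422.    61.7   62.6   15.3   81.4 1523. ]
cup [ 373.  -267.    59.9   60.    77.8   78.9  542. ]
68.725
```

View pics/w13.png

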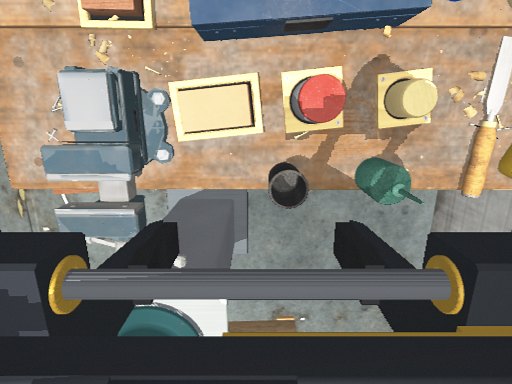

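w13 shows the cork block in its nest at (216,106), the nail pot at (318,100) and the wax tin at (408,97). The wood block is at the top edge, and the oil can and cup are untouched. All heights match "fully down", so I hand in.

```bash
python3 - <<'E'
from cell import order
print(order.close_job())
E
```

```text
the job is handed in; nothing more can be done
None
```

All four things are in their own nests, fully down and within about 3 mm of centre by my own camera measurements; the oil can and stain cup have not moved, and I handed the job in at about 69 s of the 120 s (no verdict was returned).

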